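Tare, portion, start: begin a honey fill

ROBOT

A 6-joint arm with a two-finger parallel gripper is mounted at the origin on the work surface. World frame = base frame: x ahead of the robot, y to its left, z up, the work surface at z = 0. Lengths are in m, angles in rad, forces in N, time in s.
With the tool pointing down it reaches from about 0.35 to 0.975 m from the base axis. Payload 4.9 kg.
Tool frame: the origin (TCP) lies on the centre line of the jaws, within the pads' length; the fingertips stand 14 mm ahead of it and the grasp point (between the pads) lies 5 mm behind it; z points along the fingers, y is the line along which they close (so a half turn about z gives the same grasp; the last joint's range is limited). The gripper opens to 85 mm and grips with 20 to 120 N. Pads are 22 mm wide; open, the fingers measure 114 mm over their backs; the gripper's body (76 mm by 85 mm) begins 54 mm behind the grasp point. The pads swing forward as they close: fully open they stand 13 mm farther back than shut.
Start: joints at [1.028, 0.053, 1.613, -0, 1.476, -0.119], TCP at [0.257, 0.57, 0.245] pointing down, gripper open.
Joint ranges: [-3.01, 3.01], [-1.01, 2.22], [0.06, 2.58], [-1.02, 4.17], [0.09, 2.62], [-3.14, 3.14]. Speed limits (rad/s): [2.57, 2.57, 3.14, 3.14, 3.14, 3.14].

INTERFACE

Orientations are given as a unit quaternion [w, x, y, z].
In Python, from plant import * gives the robot as it stands.
- The arm moves only by the tool send_rows, never from a script. Its argument "steps" is a list of rows, each an object with "translation": the shift along the tool's x, y, z in cm, a list of three; "delta_rot": the turn, a rotation vector about the tool's x, y, z in rad, a list of three; "jaw": the finger opening in cm, from 0 to 8.54. In form: [{"translation": [dx, dy, dz], "delta_rot": [rx, ry, rz], "jaw": jaw}, ...]. A call has exactly 8 rows; each row is the pose to reach, as a shift and turn from the pose commanded when the call began, along the tool's axes at that moment; what a row does not reach only later rows make up. A row lasts 1/10 s, in which the tool goes at most 50 mm and 8.59 degrees, less where a joint would pass 70% of its speed; a pose out of reach is approached as far as the arm can. A call with a gripper value outside its range is refused whole. The fingers move at their own pace and stop on an object; the grip force is fixed at half the most. Time passes only in rows, so rows that repeat a pose let the fingers close, or fill a call up. It gives the time, the measured TCP pose, the force, the opening and the grip force at its end, in the units of the state.
- state(): the state, without advancing time (a new reading comes with each control period).
- grab_frame(name): name is "scene" or "top" or "wrist"; returns a dict with "pixels" (480x640x3 uint8, blue, green, red), "range_z" (480x640 float32, m along the optical axis (not along the pixel's ray), 0 where there is no reading), "fx", "fy", "cx", "cy" (pixels), "dist" ([k1, k2, p1, p2, k3] as OpenCV has them; the pictures are not rectified), "rvec" (rotation vector, rad) and "tvec" (3), from world to camera coordinates, as OpenCV has them. Camera axes: x right, y down, z forward; pixel columns grow to the right and rows downward; lengths in m; the calibration is good to about 2 mm. A picture is of the moment at which its call begins.
- job_done(): hands the job in; it is judged then, once.
The state is a dict: "time": time; "joint_pos": joint angles; "joint_vel": joint speeds; "joint_efforts": joint torques, N m; "tool_pos": TCP position; "tool_rot": TCP orientation; "contact_force": force on the tool from outside, world axes, zero at the start; "ft_torque": the same for the moment, N m; "gripper_width": opening from 0.0 (shut) to 1.0 (fully open); "grasp_force": force on a finger pad.
Only numpy, scipy, OpenCV 4.12 (cv2) and the standard library are available. Lean on these libraries where they do the work, as an engineer would, in place of code of your own. Each camera call takes 0.05 s, during which the arm holds its last target. There are 200 camera calls.

TASK

The empty jar under the nozzle is ready to be filled: with a fingertip lightly press the tare key on the front of the scale, then on the control box the portion key for the size of jar that stands on the pan (small, medium or large), then the start key, letting each key come back up before you press the next. Press no other key, and leave the jars and everything else on the bench standing where they are.

Things in the scene. Friction and masses are not known exactly. Their poses are not given: they have to be found in the camera images.
- filler: Bench filling machine, fixed: white scale 200 mm wide with a sloping front console, behind it a square steel pan, a steel column (360 mm high) and a dosing valve with nozzle over the pan. Origin on the bench under the middle of the console; +x runs back to the column (valve from x = 120 mm, column at 295 mm), +y to the left. Turned up to 0.15 rad.
- control_box: White control box, fixed, 170 mm deep, 230 mm wide, lid sloping from 45 mm high at the front to 81 mm at the back; origin mid-underside, +x to its back, +y left, turned up to 0.15 rad. At the back a row of three equal portion keys, in front of them a larger start key (left) and an emergency-stop mushroom (right). It stands on the other side of the robot's centre line from the filler.
- pan_center (a point): Middle of the scale pan's top, 30 mm above the bench, right under the nozzle, whose mouth is 182 mm above the bench. The jar to be filled stands here.
- tare_face (a point): Middle of the face of the tare key: large black rectangular key (36 mm wide, 26 mm deep), left on the scale's front console before the display; face 14 mm proud, 60 mm above the bench. z axis out of the face, 12 degrees off vertical to the front; pressing straight down works. Spring: 1 N starts it, 4 N takes it fully down to a hard stop.
- tare (a joint): Tare key: m of travel, 0 = up, 0.007 = fully down; it springs back when let go.
- portion_small_face (a point): Middle of the face of the portion key for the small jar: round, black, 25 mm across, left of three (56 mm apart) near the back of the control box, a small jar pictogram behind it; face 14 mm proud, 81 mm above the bench. z axis out of the face, 12 degrees off vertical to the front; pressing straight down works. Spring: 1 N starts it, 4 N takes it fully down to a hard stop.
- portion_medium_face (a point): Middle of the face of the portion key for the medium jar: round, black, 25 mm across, middle of three (56 mm apart) near the back of the control box, a medium jar pictogram behind it; face 14 mm proud, 81 mm above the bench. z axis out of the face, 12 degrees off vertical to the front; pressing straight down works. Spring: 1 N starts it, 4 N takes it fully down to a hard stop.
- portion_large_face (a point): Middle of the face of the portion key for the large jar: round, black, 25 mm across, right of three (56 mm apart) near the back of the control box, a large jar pictogram behind it; face 14 mm proud, 81 mm above the bench. z axis out of the face, 12 degrees off vertical to the front; pressing straight down works. Spring: 1 N starts it, 4 N takes it fully down to a hard stop.
- portion_small (a joint): Portion key for the small jar: m of travel, 0 = up, 0.007 = fully down; it springs back when let go.
- portion_medium (a joint): Portion key for the medium jar: m of travel, 0 = up, 0.007 = fully down; it springs back when let go.
- portion_large (a joint): Portion key for the large jar: m of travel, 0 = up, 0.007 = fully down; it springs back when let go.
- start_face (a point): Middle of the top face of the start key: round black flat key, 36 mm across, larger than the portion keys, at the front left of the control box; its face is 14 mm proud, about 68 mm above the bench. z axis out of the face, 12 degrees off vertical to the front; pressing straight down works. Spring: 1 N starts it, 4 N takes it fully down to a hard stop.
- start (a joint): Start key: m of travel, 0 = up, 0.007 = fully down; it springs back when let go.
- scale_power (a joint): Power key of the scale, a small round black key, 16 mm across, on the right of the scale's console, 100 mm to the right of the tare key; not to be pressed. m of travel, 0 = up, 0.007 = fully down; it springs back when let go.
- stop_face (a point): Top of the emergency-stop mushroom, 40 mm across, standing 32 mm proud of the lid at the front right of the control box. Not to be pressed.
- stop (a joint): Emergency-stop mushroom: m of travel, 0 = up, 0.007 = fully down; it springs back when let go.
- jar_small_mid (a point): Middle (half-way up) of the small empty open jar of clear glass, 66 mm across, 78 mm high, loose. One of the three empty jars stands on the pan under the nozzle, the other two on a low draining rack (120 by 210 mm, fixed) behind the control box, 30 mm above the bench; which is where varies.
- jar_medium_mid (a point): Middle (half-way up) of the medium empty open jar of clear glass, 82 mm across, 104 mm high, loose. One of the three empty jars stands on the pan under the nozzle, the other two on a low draining rack (120 by 210 mm, fixed) behind the control box, 30 mm above the bench; which is where varies.
- jar_large_mid (a point): Middle (half-way up) of the large empty open jar of clear glass, 98 mm across, 134 mm high, loose. One of the three empty jars stands on the pan under the nozzle, the other two on a low draining rack (120 by 210 mm, fixed) behind the control box, 30 mm above the bench; which is where varies.
- full_small_mid (a point): Middle of a small full, closed jar of honey (66 mm across, 80 mm high), loose, between the filler and the control box.
- lids_mid (a point): Middle of a loose stack of three jar lids (62 mm across, 30 mm high), in front of the gap between the filler and the control box.
- full_medium_mid (a point): Middle of a medium full, closed jar of honey (82 mm across, 106 mm high), loose, at the left of the bench.
- refractometer: Hand-held refractometer 185 mm long and 27 mm high, lying loose at the right of the bench; origin at the middle of its underside, x along it.
- spatula_grip (a point): Handle of a spatula 240 mm long, 20 mm high, lying loose at the right rear of the bench.
Not all that is in view belongs to the job. Leave any green look-alike of the part that bears jar_medium_mid alone.

How it is judged:
On the way, in this order (a step that is already met when the one before it is completed fails the run):
1. tare key pressed (more than 3 mm), every other key up (value of joint tare above 0.003 m and value of joint each of portion_small, portion_medium, portion_large, start, scale_power, stop below 0.0015 m), for 0.05 s.
2. portion key that matches the jar on the pan pressed (more than 3 mm), every other key up (((horizontal distance between jar_small_mid and pan_center below 0.04 m and value of joint portion_small above 0.003 m and value of joint each of tare, portion_medium, portion_large, start, scale_power, stop below 0.0015 m) or (horizontal distance between jar_medium_mid and pan_center below 0.04 m and value of joint portion_medium above 0.003 m and value of joint each of tare, portion_small, portion_large, start, scale_power, stop below 0.0015 m) or (horizontal distance between jar_large_mid and pan_center below 0.04 m and value of joint portion_large above 0.003 m and value of joint each of tare, portion_small, portion_medium, start, scale_power, stop below 0.0015 m))), for 0.05 s.
3. start key pressed (more than 3 mm), every other key up (value of joint start above 0.003 m and value of joint each of tare, portion_small, portion_medium, portion_large, scale_power, stop below 0.0015 m), for 0.05 s.
At the end, for the whole second after the job is handed in: All keys are up again (within 1.5 mm), the empty jar still stands upright on the pan within 40 mm of its middle, and no loose thing has moved more than 15 mm (value of joint each of tare, portion_small, portion_medium, portion_large, start, scale_power, stop below 0.0015 m and ((horizontal distance between jar_small_mid and pan_center below 0.04 m and angle between jar_small_mid's own z axis and vertical below 0.1 rad and height (world z) of jar_small_mid below 0.074 m) or (horizontal distance between jar_medium_mid and pan_center below 0.04 m and angle between jar_medium_mid's own z axis and vertical below 0.1 rad and height (world z) of jar_medium_mid below 0.087 m) or (horizontal distance between jar_large_mid and pan_center below 0.04 m and angle between jar_large_mid's own z axis and vertical below 0.1 rad and height (world z) of jar_large_mid below 0.102 m)) and distance of each of jar_small_mid, jar_medium_mid, jar_large_mid, full_small_mid, full_medium_mid, lids_mid, refractometer, spatula_grip from where it was at the start of the episode below 0.015 m); the robot touches nothing.
It fails at once if a portion key for another size of jar is pressed (over 2.5 mm) ((horizontal distance between jar_small_mid and pan_center below 0.04 m and value of joint any of portion_medium, portion_large above 0.0025 m) or (horizontal distance between jar_medium_mid and pan_center below 0.04 m and value of joint any of portion_small, portion_large above 0.0025 m) or (horizontal distance between jar_large_mid and pan_center below 0.04 m and value of joint any of portion_small, portion_medium above 0.0025 m)).
It fails at once if the scale's power key or the emergency stop is pressed (over 2.5 mm) (value of joint any of scale_power, stop above 0.0025 m).
It fails at once if the filler or the control box is pushed harder than 30 N: not lightly (contact force between any of the fingers, the arm and filler above 30 N or contact force between any of the fingers, the arm and control_box above 30 N).
It fails at once if a jar is lifted, pushed or knocked over, or another loose thing is moved (over 20 mm) (distance of any of jar_small_mid, jar_medium_mid, jar_large_mid, full_small_mid, full_medium_mid, lids_mid, refractometer, spatula_grip from where it was at the start of the episode above 0.02 m).
It also fails if it takes over 48 s, if anything falls off the work surface, if the arm or the gripper's body presses on something with over 40 N, if the wrist force passes 120 N, or if a joint passes its speed limit or range.

## Working session

There is one attempt and no reset: what is moved stays moved. The work goes in short steps, Python scripts to look and compute and a tool call to move; the robot and the scene stay as the last step left them, time stands still between calls to the robot, and variables do not carry over. Pictures are saved under pics/ and viewed, at most 10 in all, crops included, and the job is handed in when it is done.

Besides the shell and the picture viewer there is one more tool, called as a command line: name --argument value ..., lists and objects as JSON in quotes. send_rows: Moves the arm, as the interface text tells. Its arguments: {"type":"object","properties":{"steps":{"type":"array","items":{"type":"object","properties":{"translation":{"type":"array","items":{"type":"number"}},"delta_rot":{"type":"array","items":{"type":"number"}},"jaw":{"type":"number"}}}}},"required":["steps"]}

```bash
mkdir -p pics; cat > h.py <<'E'
from plant import *
import numpy as np, cv2
def save(n):
    f=grab_frame(n); np.savez('%s.npz'%n,**{k:np.asarray(v) for k,v in f.items()}); return f
def load(n): return dict(np.load('%s.npz'%n))
def KD(f): return np.array([[f['fx'],0,f['cx']],[0,f['fy'],f['cy']],[0,0,1]],float),np.array(f['dist'],float).ravel()
def ray(f,uv):
    K,D=KD(f);p=cv2.undistortPoints(np.array(uv,float).reshape(-1,1,2),K,D).reshape(-1,2)
    R=cv2.Rodrigues(np.array(f['rvec'],float))[0];t=np.array(f['tvec'],float).ravel()
    return -R.T@t,np.c_[p,np.ones(len(p))]@R
def onz(f,uv,z):
    c,d=ray(f,uv);return c+d*((z-c[2])/d[:,2])[:,None]
def depth(f,uv):
    c,d=ray(f,uv);r=np.array([np.median(f['range_z'][int(v)-1:int(v)+2,int(u)-1:int(u)+2]) for u,v in uv]);return c+d*r[:,None]
E
python3 - <<'E'
from h import *
for n in('scene','top'):
    f=save(n);cv2.imwrite('pics/%s0.png'%n,f['pixels']);print(n,ray(f,[[320,240]]))
print(state())
E
```

```text
scene (array([ 0.93729538, -0.60969648,  1.11244781]), array([[-0.30368843,  0.49563653, -0.81371137]]))
top (array([0.36107744, 0.00346359, 1.56967307]), array([[ 0.11293518,  0.01724406, -0.99363119]]))
{'time': 0.1, 'joint_pos': array([ 1.02801179e+00,  5.33079698e-02,  1.61411108e+00,  1.13211147e-05,
        1.47595888e+00, -1.19004843e-01]), 'joint_vel': array([ 0.00109077, -0.00085335, -0.00244962, -0.00038982,  0.00128046,
        0.00016056]), 'joint_efforts': array([ 1.70484527e-04, -3.94905603e+01, -3.71364462e+01, -1.16907686e-04,
        3.87044114e-03,  1.00701374e-05]), 'tool_pos': array([0.25674118, 0.56927592, 0.24420254]), 'tool_rot': array([-2.95337798e-04,  2.10308300e-01,  9.77634708e-01, -8.42384397e-04]), 'contact_force': array([-0.2145632 , -0.02013009,  0.95669318]), 'ft_torque': array([0.07050491, 0.01438809, 0.01600194]), 'grasp_force': 0.0, 'gripper_width': 0.9982861164267829}
```

View pics/scene0.png

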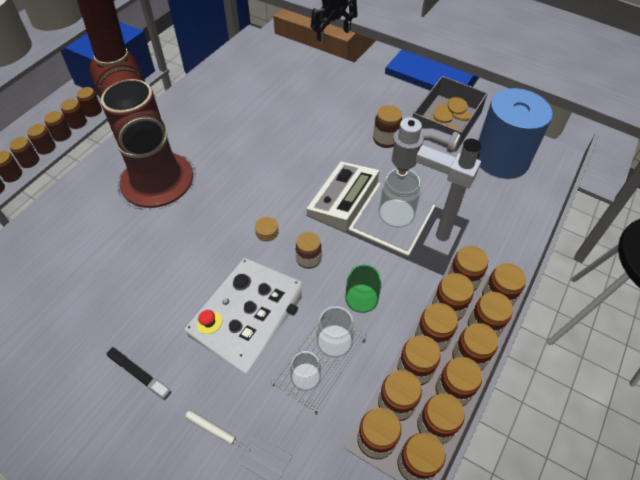

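View pics/top0.png

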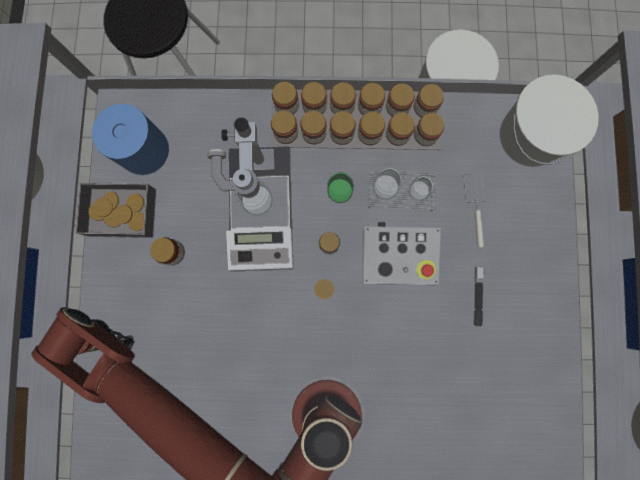

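The top view shows the scale's tare key at (245,256) and its small power key at (277,255). On the control box the portion keys are at (384,248), (402,248) and (421,248), start is at (385,269) and the stop mushroom at (428,270). The jar on the pan is at (257,198), with two more on the rack at (387,183) and (420,187). A green look-alike stands at (340,187).

Things that could be mistaken for each other, in top pixels:
- Tare: (245,256) is the large rectangular key, so I choose it; (277,255) is the power key.
- Start: (385,269) is the large key. The small dot at (405,269) and the mushroom at (428,270) are not it.

Next I'll check a crop and measure.

```bash
python3 - <<'E'
from h import *
t=load('top');s=load('scene')
a=cv2.resize(t['pixels'][160:290,220:445],None,fx=3.5,fy=3.5,interpolation=cv2.INTER_CUBIC)[:, :790]
cv2.imwrite('pics/c1.png',a)
b=s['pixels']
c=np.hstack([cv2.resize(b[110:260,300:450],(400,400),interpolation=cv2.INTER_CUBIC),cv2.resize(b[270:420,240:390],(400,400),interpolation=cv2.INTER_CUBIC)])
cv2.imwrite('pics/c2.png',c)
hsv=cv2.cvtColor(t['pixels'],cv2.COLOR_BGR2HSV)
m=(hsv[...,2]<70).astype(np.uint8)
n,l,st,ce=cv2.connectedComponentsWithStats(m)
for i in range(1,n):
    u,v=ce[i]
    if 225<u<445 and 225<v<290 and st[i,4]>15: print(st[i],ce[i].round(1),onz(t,[ce[i]],.07).round(4),depth(t,[ce[i]]).round(4))
E
```

```text
[272 232  10  11  94] [276.5 237.1] [[0.5382 0.1626 0.07  ]] [[0.5394 0.1637 0.0597]]
[380 233   9   7  35] [384.  235.1] [[ 0.5496 -0.1655  0.07  ]] [[ 0.5486 -0.1646  0.0781]]
[235 234   4  10  24] [235.8 238.5] [[0.5321 0.2872 0.07  ]] [[0.5334 0.2895 0.0583]]
[380 244   8   8  51] [383.5 247.6] [[ 0.5115 -0.1641  0.07  ]] [[ 0.5102 -0.1627  0.0822]]
[399 244   8   8  50] [402.1 247.8] [[ 0.5116 -0.2206  0.07  ]] [[ 0.5105 -0.2189  0.0814]]
[417 245   8   8  51] [420.3 248.4] [[ 0.5108 -0.2763  0.07  ]] [[ 0.5094 -0.2737  0.084 ]]
[238 251  14  11 141] [244.4 256.1] [[0.4785 0.2586 0.07  ]] [[0.4791 0.26   0.062 ]]
[275 252   5   6  23] [276.9 254.8] [[0.4842 0.1597 0.07  ]] [[0.4855 0.1613 0.0545]]
[379 263  12  13 118] [384.8 269. ] [[ 0.4463 -0.168   0.07  ]] [[ 0.4464 -0.1682  0.0683]]
```

View pics/c1.png

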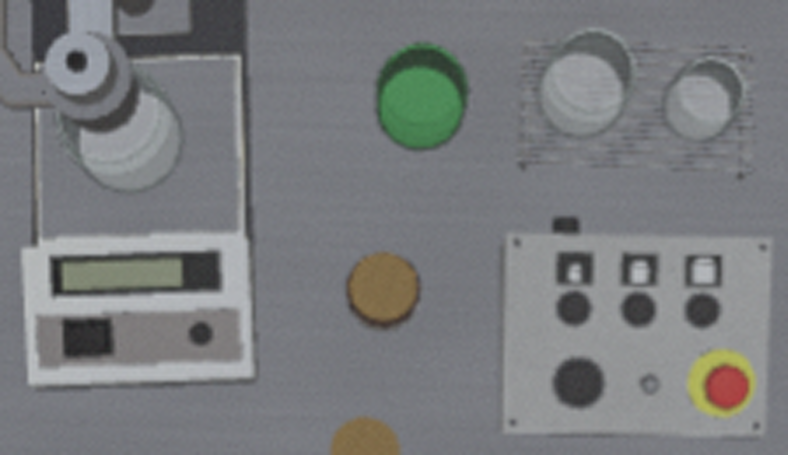

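View pics/c2.png

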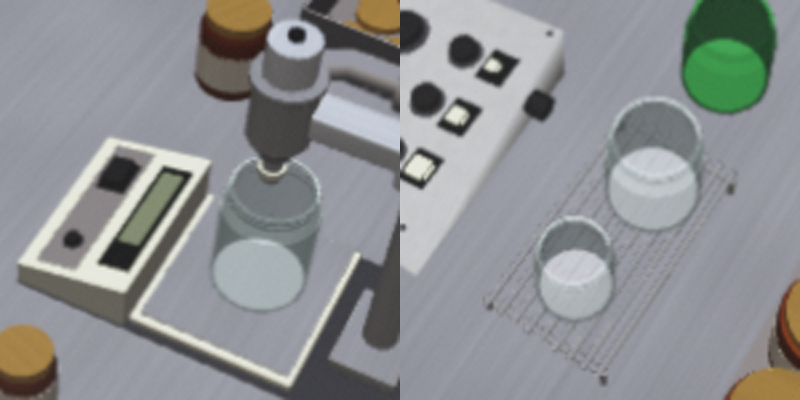

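The crops confirm the choices. In c1 tare is the large rectangle at (88,337) and power is the small round key at (200,333). The portion keys are at (574,308), (638,308) and (702,308), with small, medium and large pictograms from left to right. Start is at (578,382).

In c2 the pan jar's rim spans about 37.5 px at 1.34 m and the bigger rack jar's about 36 px at 1.12 m. That is a ratio of about 1.25, where large to medium should be 1.20. The rack holds medium and small (29:36, about 0.80), so the **large** jar is on the pan and I need the right-hand key.

I'll shut the jaws, align, and move over the tare key.

send_rows --steps '[{"translation":[-4,-2.3,0],"delta_rot":[0,0,-0.06],"jaw":0},{"translation":[-8,-4.6,0],"delta_rot":[0,0,-0.12],"jaw":0},{"translation":[-12,-7,0],"delta_rot":[0,0,-0.18],"jaw":0},{"translation":[-16,-9.4,0],"delta_rot":[0,0,-0.24],"jaw":0},{"translation":[-20.5,-12,0],"delta_rot":[0,0,-0.3],"jaw":0},{"translation":[-25,-14.5,0],"delta_rot":[0,0,-0.36],"jaw":0},{"translation":[-29,-17,0],"delta_rot":[0,0,-0.42],"jaw":0},{"translation":[-33,-19.2,0],"delta_rot":[0,0,-0.424],"jaw":0}]'

```text
time: 0.9
tool_pos: [0.4794, 0.2569, 0.2449]
tool_rot: [-0.0, -0.0, 1.0, -0.0]
contact_force: [0.5, 0.2, -0.2]
gripper_width: 0.001
grasp_force: 0.0
```

```bash
cat >> h.py <<'E'
from scipy.spatial.transform import Rotation as Ro
def to(p):
    s=state();q=s['tool_rot'];R=Ro.from_quat(np.r_[q[1:],q[0]]).as_matrix()
    print(s['time'],s['tool_pos'].round(4),'F',s['contact_force'].round(2),'w',round(s['gripper_width'],3))
    print(R.round(3));print('cm in tool:',(100*R.T@(np.array(p)-s['tool_pos'])).round(2))
E
python3 - <<'E'
from h import *
to([.478,.260,.12])
f=save('wrist');cv2.imwrite('pics/w1.png',f['pixels'])
a,b=load('top'),load('scene')
# two-view triangulation of tare, refined in scene by dark blob
hsv=cv2.cvtColor(b['pixels'],cv2.COLOR_BGR2HSV);m=(hsv[...,2]<70).astype(np.uint8)
n,l,st,ce=cv2.connectedComponentsWithStats(m)
B=[(st[i],ce[i]) for i in range(1,n) if st[i,4]>15 and 180<ce[i][0]<400 and 150<ce[i][1]<350]
for nm,uv in dict(tare=(244.4,256.1),large=(420.3,248.4),start=(384.8,269)).items():
    c1,d1=ray(a,[uv]);best=None
    for s_,q in B:
        c2,d2=ray(b,[q]);A=np.c_[d1[0],-d2[0]];x=np.linalg.lstsq(A,c2-c1,rcond=None)[0]
        P=c1+d1[0]*x[0];Q=c2+d2[0]*x[1];e=np.linalg.norm(P-Q)
        if .03<P[2]<.12 and e<.008: print(nm,q.round(1),((P+Q)/2).round(4),e.round(4))
E
```

```text
0.9 [0.4794 0.2569 0.2449] F [ 0.52  0.17 -0.22] w 0.001
[[-1.    -0.001 -0.   ]
 [-0.001  1.    -0.   ]
 [ 0.    -0.    -1.   ]]
cm in tool: [ 0.14  0.32 12.49]
tare [344.  175.1] [0.4802 0.2624 0.0496] 0.0004
large [234.7 325.6] [ 0.5107 -0.2759  0.0711] 0.0003
start [240.9 281.3] [ 0.447  -0.1697  0.0572] 0.0004
```

View pics/w1.png

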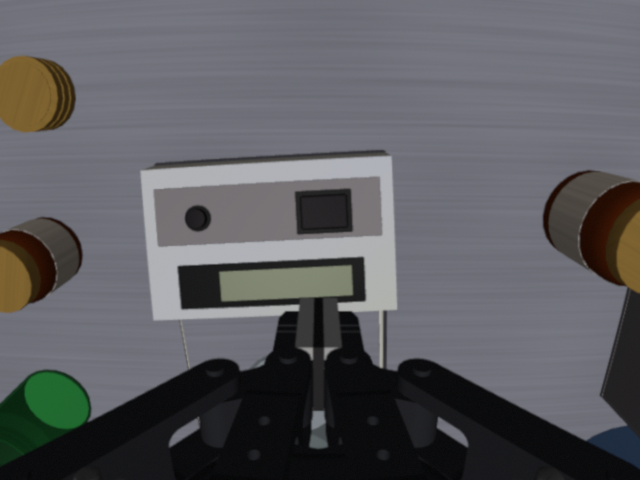

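The wrist view shows the tare key at (324,212) and the power key at (198,217), with the shut fingertips at about (320,310). I'll cast the key's ray from here as a third measurement.

```bash
python3 - <<'E'
from h import *
f=load('wrist');print(onz(f,[[326,212]],.06),depth(f,[[326,212]]))
E
```

```text
[[0.47789633 0.26290256 0.06      ]] [[0.4783004  0.26293491 0.05829912]]
```

send_rows --steps '[{"translation":[0.1,0.5,2],"delta_rot":[0,0,0],"jaw":0},{"translation":[0.1,0.5,5],"delta_rot":[0,0,0],"jaw":0},{"translation":[0.1,0.5,8],"delta_rot":[0,0,0],"jaw":0},{"translation":[0.1,0.5,11],"delta_rot":[0,0,0],"jaw":0},{"translation":[0.1,0.5,13.5],"delta_rot":[0,0,0],"jaw":0},{"translation":[0.1,0.5,15],"delta_rot":[0,0,0],"jaw":0},{"translation":[0.1,0.5,15.5],"delta_rot":[0,0,0],"jaw":0},{"translation":[0.1,0.5,15.5],"delta_rot":[0,0,0],"jaw":0}]'

```text
time: 1.75
tool_pos: [0.4776, 0.264, 0.09]
tool_rot: [-0.0, -0.0, 1.0, -0.0]
contact_force: [-0.1, -0.3, -0.0]
gripper_width: -0.002
grasp_force: 0.0
```

send_rows --steps '[{"translation":[0,0,0.2],"delta_rot":[0,0,0],"jaw":0},{"translation":[0,0,0.4],"delta_rot":[0,0,0],"jaw":0},{"translation":[0,0,0.6],"delta_rot":[0,0,0],"jaw":0},{"translation":[0,0,0.8],"delta_rot":[0,0,0],"jaw":0},{"translation":[0,0,1.0],"delta_rot":[0,0,0],"jaw":0},{"translation":[0,0,1.2],"delta_rot":[0,0,0],"jaw":0},{"translation":[0,0,1.3],"delta_rot":[0,0,0],"jaw":0},{"translation":[0,0,1.3],"delta_rot":[0,0,0],"jaw":0}]'

```text
time: 2.55
tool_pos: [0.4777, 0.2639, 0.077]
tool_rot: [-0.0, -0.0, 1.0, -0.0]
contact_force: [-0.2, -0.3, -0.0]
gripper_width: 0.001
grasp_force: 0.0
```

send_rows --steps '[{"translation":[0,0,0.1],"delta_rot":[0,0,0],"jaw":0},{"translation":[0,0,0.2],"delta_rot":[0,0,0],"jaw":0},{"translation":[0,0,0.3],"delta_rot":[0,0,0],"jaw":0},{"translation":[0,0,0.4],"delta_rot":[0,0,0],"jaw":0},{"translation":[0,0,0.5],"delta_rot":[0,0,0],"jaw":0},{"translation":[0,0,0.6],"delta_rot":[0,0,0],"jaw":0},{"translation":[0,0,0.6],"delta_rot":[0,0,0],"jaw":0},{"translation":[0,0,0.6],"delta_rot":[0,0,0],"jaw":0}]'

```text
time: 3.35
tool_pos: [0.4783, 0.2641, 0.0717]
tool_rot: [0.0, -0.0, 1.0, 0.0]
contact_force: [0.4, -0.2, 1.9]
gripper_width: -0.001
grasp_force: 1.2
```

send_rows --steps '[{"translation":[0,0,0.05],"delta_rot":[0,0,0],"jaw":0},{"translation":[0,0,0.1],"delta_rot":[0,0,0],"jaw":0},{"translation":[0,0,0.15],"delta_rot":[0,0,0],"jaw":0},{"translation":[0,0,0.2],"delta_rot":[0,0,0],"jaw":0},{"translation":[0,0,0.25],"delta_rot":[0,0,0],"jaw":0},{"translation":[0,0,0.3],"delta_rot":[0,0,0],"jaw":0},{"translation":[0,0,0.3],"delta_rot":[0,0,0],"jaw":0},{"translation":[0,0,0.3],"delta_rot":[0,0,0],"jaw":0}]'

```text
time: 4.15
tool_pos: [0.4781, 0.2641, 0.0685]
tool_rot: [0.0, -0.0, 1.0, 0.0]
contact_force: [1.5, 0.4, 3.4]
gripper_width: 0.0
grasp_force: 1.9
```

The force of 3.4 N and the 5.2 mm of travel past contact agree that tare is pressed. Now I'll go straight up and across to the control box.

send_rows --steps '[{"translation":[0,0,-1],"delta_rot":[0,0,0],"jaw":0},{"translation":[0,0,-3],"delta_rot":[0,0,0],"jaw":0},{"translation":[0,0,-6],"delta_rot":[0,0,0],"jaw":0},{"translation":[0,0,-10],"delta_rot":[0,0,0],"jaw":0},{"translation":[0,0,-14],"delta_rot":[0,0,0],"jaw":0},{"translation":[0,-1,-17],"delta_rot":[0,0,0],"jaw":0},{"translation":[0,-4,-17],"delta_rot":[0,0,0],"jaw":0},{"translation":[0,-8,-17],"delta_rot":[0,0,0],"jaw":0}]'

```text
time: 4.95
tool_pos: [0.4772, 0.184, 0.2393]
tool_rot: [-0.0, -0.002, 1.0, 0.0]
contact_force: [1.3, -1.2, -0.8]
gripper_width: -0.003
grasp_force: 0.0
```

send_rows --steps '[{"translation":[0,-5,0],"delta_rot":[0,0,0],"jaw":0},{"translation":[0,-10,0],"delta_rot":[0,0,0],"jaw":0},{"translation":[0,-15,0],"delta_rot":[0,0,0],"jaw":0},{"translation":[-0.5,-20,0],"delta_rot":[0,0,0],"jaw":0},{"translation":[-1,-25,0],"delta_rot":[0,0,0],"jaw":0},{"translation":[-1.5,-30,0],"delta_rot":[0,0,0],"jaw":0},{"translation":[-2.5,-35,0],"delta_rot":[0,0,0],"jaw":0},{"translation":[-3.2,-39,0],"delta_rot":[0,0,0],"jaw":0}]'

```text
time: 5.75
tool_pos: [0.5088, -0.2079, 0.2374]
tool_rot: [-0.001, 0.001, 1.0, 0.001]
contact_force: [1.2, 0.3, 1.3]
gripper_width: -0.003
grasp_force: 0.0
```

send_rows --steps '[{"translation":[0,-3,0],"delta_rot":[0,0,0],"jaw":0},{"translation":[0,-5,0],"delta_rot":[0,0,0],"jaw":0},{"translation":[0,-6.5,0],"delta_rot":[0,0,0],"jaw":0},{"translation":[0,-7,0],"delta_rot":[0,0,0],"jaw":0},{"translation":[0,-7,0],"delta_rot":[0,0,0],"jaw":0},{"translation":[0,-7,0],"delta_rot":[0,0,0],"jaw":0},{"translation":[0,-7,0],"delta_rot":[0,0,0],"jaw":0},{"translation":[0,-7,0],"delta_rot":[0,0,0],"jaw":0}]'

```text
time: 6.55
tool_pos: [0.5101, -0.2752, 0.2384]
tool_rot: [0.0, -0.001, 1.0, 0.0]
contact_force: [-0.7, -0.2, -0.2]
gripper_width: 0.0
grasp_force: 0.0
```

```bash
python3 - <<'E'
from h import *
f=save('wrist');cv2.imwrite('pics/w2.png',f['pixels'])
hsv=cv2.cvtColor(f['pixels'],cv2.COLOR_BGR2HSV);m=(hsv[...,2]<70).astype(np.uint8)
n,l,st,ce=cv2.connectedComponentsWithStats(m)
for i in range(1,n):
    if 200<st[i,4]<6000 and ce[i][1]<320: print(st[i],ce[i].round(1),onz(f,[ce[i]],.081).round(4),depth(f,[ce[i]]).round(4))
to([.5105,-.2755,.11])
E
```

```text
[  57    0   45  149 3563] [79.1 53.7] [[ 0.396  -0.4303  0.081 ]] [[ 0.3881 -0.462   0.0227]]
[621  33  19  64 271] [626.6  66.9] [[ 0.4004 -0.0683  0.081 ]] [[ 0.3916 -0.0143  0.0067]]
[628  35  12  57 242] [632.9  64.5] [[ 0.3985 -0.0636  0.081 ]] [[ 0.3902 -0.0149  0.0154]]
[ 433  101   61   61 2920] [462.7 130.7] [[ 0.4467 -0.1798  0.081 ]] [[ 0.4473 -0.175   0.0668]]
[584 187  40  75 913] [598.6 229.8] [[ 0.5142 -0.0705  0.081 ]] [[ 0.5296 -0.0311  0.0261]]
[ 296  200   41   42 1354] [315.9 220.6] [[ 0.5083 -0.2766  0.081 ]] [[ 0.5085 -0.2766  0.0801]]
[ 373  200   41   42 1347] [393.1 220.8] [[ 0.5083 -0.2232  0.081 ]] [[ 0.5085 -0.223   0.08  ]]
[ 449  201   42   42 1352] [469.3 221.3] [[ 0.5084 -0.1694  0.081 ]] [[ 0.5087 -0.1689  0.0798]]
[ 614  202   26   71 1349] [628.8 238.9] [[ 0.5211 -0.0439  0.081 ]] [[ 0.5269 -0.0284  0.0619]]
[295 250  43  37 705] [315.5 268.1] [[ 0.5432 -0.2768  0.081 ]] [[ 0.5453 -0.2768  0.0755]]
[ 371  250   43   37 1015] [391.7 269.4] [[ 0.5443 -0.2222  0.081 ]] [[ 0.5464 -0.2212  0.0755]]
[ 446  250   43   37 1226] [466.5 269.3] [[ 0.5443 -0.1675  0.081 ]] [[ 0.5466 -0.1653  0.075 ]]
6.6 [ 0.5101 -0.2754  0.2384] F [0.01 0.33 0.02] w -0.001
[[-1.    -0.001  0.   ]
 [-0.001  1.    -0.   ]
 [-0.    -0.    -1.   ]]
cm in tool: [-4.000e-02 -1.000e-02  1.284e+01]
```

View pics/w2.png

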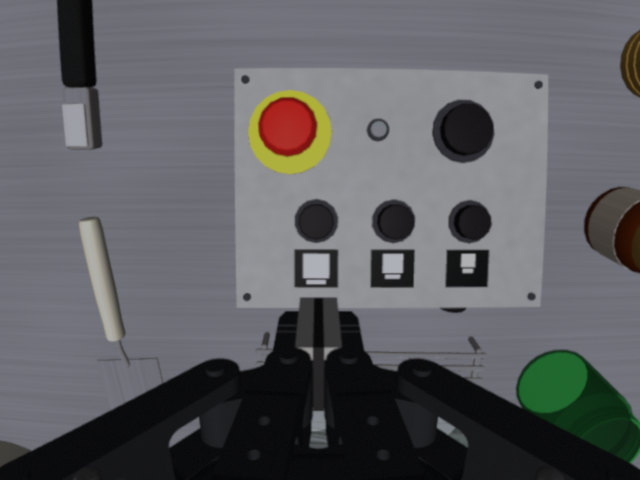

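The wrist view shows the large key, with its full-jar pictogram behind it, at (316,221). Medium is at (393,221), small at (469,221), start at (467,129) and the red stop at (288,127). I'll go down over the large key.

send_rows --steps '[{"translation":[0.1,-0.1,2],"delta_rot":[0,0,0],"jaw":0},{"translation":[0.1,-0.1,5],"delta_rot":[0,0,0],"jaw":0},{"translation":[0.1,-0.1,8],"delta_rot":[0,0,0],"jaw":0},{"translation":[0.1,-0.1,11],"delta_rot":[0,0,0],"jaw":0},{"translation":[0.1,-0.1,13],"delta_rot":[0,0,0],"jaw":0},{"translation":[0.1,-0.1,13.9],"delta_rot":[0,0,0],"jaw":0},{"translation":[0.1,-0.1,13.9],"delta_rot":[0,0,0],"jaw":0},{"translation":[0.1,-0.1,13.9],"delta_rot":[0,0,0],"jaw":0}]'

```text
time: 7.4
tool_pos: [0.5097, -0.2774, 0.1006]
tool_rot: [0.001, -0.0, 1.0, -0.001]
contact_force: [0.2, -0.6, 0.6]
gripper_width: 0.002
grasp_force: 0.0
```

send_rows --steps '[{"translation":[0,0,0.15],"delta_rot":[0,0,0],"jaw":0},{"translation":[0,0,0.3],"delta_rot":[0,0,0],"jaw":0},{"translation":[0,0,0.45],"delta_rot":[0,0,0],"jaw":0},{"translation":[0,0,0.6],"delta_rot":[0,0,0],"jaw":0},{"translation":[0,0,0.75],"delta_rot":[0,0,0],"jaw":0},{"translation":[0,0,0.9],"delta_rot":[0,0,0],"jaw":0},{"translation":[0,0,0.9],"delta_rot":[0,0,0],"jaw":0},{"translation":[0,0,0.9],"delta_rot":[0,0,0],"jaw":0}]'

```text
time: 8.2
tool_pos: [0.5095, -0.2774, 0.0909]
tool_rot: [0.001, -0.0, 1.0, -0.0]
contact_force: [1.3, -0.8, 4.6]
gripper_width: 0.0
grasp_force: 1.7
```

send_rows --steps '[{"translation":[0,0,0.05],"delta_rot":[0,0,0],"jaw":0},{"translation":[0,0,0.1],"delta_rot":[0,0,0],"jaw":0},{"translation":[0,0,0.1],"delta_rot":[0,0,0],"jaw":0},{"translation":[0,0,0.1],"delta_rot":[0,0,0],"jaw":0},{"translation":[0,0,0.1],"delta_rot":[0,0,0],"jaw":0},{"translation":[0,0,0.1],"delta_rot":[0,0,0],"jaw":0},{"translation":[0,0,0.1],"delta_rot":[0,0,0],"jaw":0},{"translation":[0,0,0.1],"delta_rot":[0,0,0],"jaw":0}]'

```text
time: 9.0
tool_pos: [0.5092, -0.2772, 0.0896]
tool_rot: [0.0, -0.0, 1.0, -0.0]
contact_force: [2.1, -0.6, 4.9]
gripper_width: 0.002
grasp_force: 2.3
```

send_rows --steps '[{"translation":[0,0,-1],"delta_rot":[0,0,0],"jaw":0},{"translation":[0,0,-3],"delta_rot":[0,0,0],"jaw":0},{"translation":[0,0,-6],"delta_rot":[0,0,0],"jaw":0},{"translation":[0,1,-9],"delta_rot":[0,0,0],"jaw":0},{"translation":[1.5,4,-12],"delta_rot":[0,0,0],"jaw":0},{"translation":[3,7,-13],"delta_rot":[0,0,0],"jaw":0},{"translation":[5,10,-13],"delta_rot":[0,0,0],"jaw":0},{"translation":[6.2,10.7,-13],"delta_rot":[0,0,0],"jaw":0}]'

```text
time: 9.8
tool_pos: [0.4449, -0.1673, 0.2185]
tool_rot: [-0.002, -0.001, 1.0, 0.001]
contact_force: [-0.2, -0.5, 0.0]
gripper_width: -0.003
grasp_force: 0.0
```

```bash
python3 - <<'E'
from h import *
f=save('wrist')
hsv=cv2.cvtColor(f['pixels'],cv2.COLOR_BGR2HSV);m=(hsv[...,2]<70).astype(np.uint8)
n,l,st,ce=cv2.connectedComponentsWithStats(m)
for i in range(1,n):
    if 500<st[i,4]<8000 and ce[i][1]<320: print(st[i],ce[i].round(1),depth(f,[ce[i]]).round(4))
to([.447,-.17,.09])
E
```

```text
[505 101  36  72 517] [516.1 137.1] [[ 0.3862 -0.0152  0.0201]]
[ 282  195   62   62 3041] [312.7 225.4] [[ 0.4445 -0.1705  0.0663]]
[ 489  283   78   73 2163] [517.6 309.5] [[ 0.5073 -0.0197  0.0687]]
[ 147  294   42   41 1352] [167.3 314.9] [[ 0.5063 -0.2727  0.079 ]]
[ 224  295   41   42 1338] [243.7 315.5] [[ 0.5059 -0.2184  0.0793]]
9.85 [ 0.4438 -0.1672  0.218 ] F [ 1.16  0.19 -0.91] w 0.003
[[-1.    -0.002 -0.004]
 [-0.002  1.     0.002]
 [ 0.004  0.002 -1.   ]]
cm in tool: [-0.37 -0.31 12.8 ]
```

send_rows --steps '[{"translation":[0,0,1],"delta_rot":[0,0,0],"jaw":0},{"translation":[0,0,4],"delta_rot":[0,0,0],"jaw":0},{"translation":[0,0,7],"delta_rot":[0,0,0],"jaw":0},{"translation":[0,0,10],"delta_rot":[0,0,0],"jaw":0},{"translation":[0,0,12],"delta_rot":[0,0,0],"jaw":0},{"translation":[0,0,13],"delta_rot":[0,0,0],"jaw":0},{"translation":[0,0,13],"delta_rot":[0,0,0],"jaw":0},{"translation":[0,0,13],"delta_rot":[0,0,0],"jaw":0}]'

```text
time: 10.65
tool_pos: [0.4473, -0.1705, 0.0897]
tool_rot: [0.0, 0.0, 1.0, -0.0]
contact_force: [0.4, 0.9, -0.3]
gripper_width: -0.0
grasp_force: 0.0
```

send_rows --steps '[{"translation":[0,0,0.2],"delta_rot":[0,0,0],"jaw":0},{"translation":[0,0,0.4],"delta_rot":[0,0,0],"jaw":0},{"translation":[0,0,0.6],"delta_rot":[0,0,0],"jaw":0},{"translation":[0,0,0.8],"delta_rot":[0,0,0],"jaw":0},{"translation":[0,0,0.9],"delta_rot":[0,0,0],"jaw":0},{"translation":[0,0,1.0],"delta_rot":[0,0,0],"jaw":0},{"translation":[0,0,1.0],"delta_rot":[0,0,0],"jaw":0},{"translation":[0,0,1.0],"delta_rot":[0,0,0],"jaw":0}]'

```text
time: 11.45
tool_pos: [0.4474, -0.1703, 0.0798]
tool_rot: [0.0, -0.0, 1.0, -0.0]
contact_force: [0.9, -0.1, 3.0]
gripper_width: 0.004
grasp_force: 1.2
```

send_rows --steps '[{"translation":[0,0,0.05],"delta_rot":[0,0,0],"jaw":0},{"translation":[0,0,0.1],"delta_rot":[0,0,0],"jaw":0},{"translation":[0,0,0.15],"delta_rot":[0,0,0],"jaw":0},{"translation":[0,0,0.2],"delta_rot":[0,0,0],"jaw":0},{"translation":[0,0,0.25],"delta_rot":[0,0,0],"jaw":0},{"translation":[0,0,0.3],"delta_rot":[0,0,0],"jaw":0},{"translation":[0,0,0.3],"delta_rot":[0,0,0],"jaw":0},{"translation":[0,0,0.3],"delta_rot":[0,0,0],"jaw":0}]'

```text
time: 12.25
tool_pos: [0.4471, -0.1701, 0.0765]
tool_rot: [0.0, -0.0, 1.0, -0.0]
contact_force: [1.9, -0.1, 4.3]
gripper_width: 0.001
grasp_force: 1.9
```

send_rows --steps '[{"translation":[0,0,-1],"delta_rot":[0,0,0],"jaw":0},{"translation":[0,0,-3],"delta_rot":[0,0,0],"jaw":0},{"translation":[0,0,-6],"delta_rot":[0,0,0],"jaw":0},{"translation":[0,0,-10],"delta_rot":[0,0,0],"jaw":0},{"translation":[0,0,-13],"delta_rot":[0,0,0],"jaw":0},{"translation":[0,0,-15],"delta_rot":[0,0,0],"jaw":0},{"translation":[0,0,-15],"delta_rot":[0,0,0],"jaw":0},{"translation":[0,0,-15],"delta_rot":[0,0,0],"jaw":0}]'

```text
time: 13.05
tool_pos: [0.4462, -0.1696, 0.2252]
tool_rot: [-0.001, -0.0, 1.0, 0.0]
contact_force: [-0.5, 0.4, -1.6]
gripper_width: -0.003
grasp_force: 0.0
```

```bash
python3 - <<'E'
from h import *
a=load('scene')['pixels'].astype(int);b=grab_frame('scene')['pixels'].astype(int)
d=np.abs(a-b).sum(2)
for n,(u,v) in dict(pan=(398,195),med=(335,332),small=(305,370),full=(308,250),lids=(266,228),fm=(388,125)).items(): print(n,d[v-20:v+20,u-15:u+15].mean().round(1))
print(state()['tool_pos']); print(job_done())
E
```

```text
pan 35.3
med 38.1
small 38.3
full 29.9
lids 32.1
fm 27.0
[ 0.44582723 -0.16943723  0.22422423]
the job is handed in; nothing more can be done
None
```

I pressed tare, then the portion key for the large jar, then start, each about 5 mm down at under 5 N, and handed the job in at about 13 s; no verdict came back, and my last image comparison was too noisy to confirm that nothing had moved.

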